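# Indent the marked specimen: slide it under the tip, key the collar, hold it home

## Robot

A 6-joint arm with a two-finger parallel gripper is mounted at the origin on a cart in front of the work surface, level with it; the furniture and walls round the work are solid. World frame = base frame: x ahead of the robot, y to its left, z up, the work surface at z = 0. Lengths are in m, angles in rad, forces in N, time in s.
With the tool pointing down it reaches from about 0.35 to 0.85 m from the base axis. Payload 8.1 kg.
Tool frame: the origin (TCP) lies at the very end of the fingers, on their centre line; the grasp point (between the pads) lies 19 mm behind it; z points along the fingers, y is the line along which they close (so a half turn about z gives the same grasp; the last joint's range is limited). The gripper opens to 93 mm and grips with 3 to 60 N. Pads are 15 mm wide; open, the fingers measure 128 mm over their backs; the gripper's body (75 mm by 188 mm) begins 65 mm behind the grasp point.
Start: joints at [1.15, 0.13, 1.488, -0, 1.523, -0.085], TCP at [0.198, 0.567, 0.189] pointing down, gripper open.
Joint ranges: [-2.96, 2.96], [-0.89, 2.26], [0.02, 2.5], [-1.34, 4.48], [0, 2.73], [-2.66, 2.66]. Speed limits (rad/s): [2.39, 2.39, 2.79, 3.14, 3.14, 3.14].

## Interface

Orientations are given as a rotation vector (axis times angle).
In Python, from plant import robot gives the robot as it stands. The module is installed in compiled form; this text tells all that it offers.
- The arm moves only by the tool play_rows, never from a script. Its argument "increments" is text: rows parted by semicolons, each of 5 numbers parted by spaces: the shift along the tool's x, y, z in mm, then the turn about the tool's z in degrees, then the closure, from -1 (fully open) to 1 (shut). In form: dx dy dz yaw claw; .... A call has 1 to 20 rows; each row is the pose to reach, as a shift and turn from the pose commanded when the call began, along the tool's axes at that moment; what a row does not reach only later rows make up. A row lasts 1/10 s, in which the tool goes at most 50 mm and 8.59 degrees, less where a joint would pass 70% of its speed; a pose out of reach is approached as far as the arm can. A call with a gripper value outside its range is refused whole. The fingers move at their own pace and stop on an object; "force" is the grip in N (left out, the last holds). Time passes only in rows, so rows that repeat a pose let the fingers close. It gives the time, the measured TCP pose, the force, the opening and the grip force at its end, in the units of the state.
- robot.read_state(): the state, without advancing time (a new reading comes with each control period).
- robot.read_camera(name): name is "scene" or "top" or "wrist"; returns the picture (400x640x3 uint8, blue, green, red); there is no depth.
- robot.calibration(name): a dict with "vertical_fov" (degrees; the focal length in pixels is half the picture's height over the tangent of half this angle, whatever the lens; pixels are square), "cx", "cy" (the principal point, pixels), "rvec" (rotation vector, rad) and "tvec" (3), from world to camera coordinates, as OpenCV has them. Camera axes: x right, y down, z forward; pixel columns grow to the right and rows downward; lengths in m; the calibration is good to about 2 mm. A picture is of the moment at which its call begins: read the wrist's pose just before it. calibration takes no time and is no camera call; for the wrist camera it gives the pose at the moment of the call.
- robot.close_job(): hands the job in; it is judged then, once.
Trained networks look in the newest picture that a camera, given by its name, has taken for a name from the list of things; names that differ only in an ending like _2 or _b are one class to them, and where a whole thing is asked for, a point or a joint stands for the part that bears it (a point fixed in the world has none). Each returns a list of dicts, best first, with "conf" (0 to 1); they miss things now and then, are a little off and sometimes report something else, mostly with a low value. They report only what shows in the picture. A call takes as long as a camera call.
- robot.recognise(camera, query): "centre" ([x, y, z] in m, in world coordinates, good to about 4 mm: the middle of the surface that is visible of it).
- robot.regions_of(camera, query): "pixels" (400x640 bool, what is visible of it).
- robot.landmark_of(camera, query): "centre" ([x, y, z] in m, in world coordinates, good to about 4 mm: a listed point, or the origin of a listed thing).
The state is a dict: "t": time; "q": joint angles; "dq": joint speeds; "joint_torque": joint torques, N m; "tool_pos": TCP position; "orientation": TCP orientation; "force": force on the tool from outside, world axes, zero at the start; "wrist_torque": the same for the moment, N m; "opening": finger opening in m; "gripper_force": force on a finger pad.
Only numpy, scipy, OpenCV 4.12 (cv2) and the standard library are available. Lean on these libraries where they do the work, as an engineer would, in place of code of your own. Each camera call takes 0.05 s, during which the arm holds its last target. There are 200 camera calls.

## Task

Slide the carriage of the indenter stand (it has an upright post to take hold of) until the centre of the specimen lies right under the indenter tip. Then turn the knurled collar on top clockwise, seen from above, while feeling downwards until its hidden keyway drops over the pin, and push it fully home; the tip must not come down anywhere but on the specimen's centre. Finish while still holding the collar pushed fully home, and leave the other things on the table where they are.

Things in the scene. Friction and masses are not known exactly. Their poses are not given: they have to be found in the camera images.
- stand: Fixed grey indenter stand. Origin on the table straight below the tip, z up, +x to its column (34 x 56 mm, front face at x = 62 mm), y along its guide rails. Bed x -40 to 60, y -200 to 100 mm, top 12 mm above the table, rails to 20 mm. A 36 mm wide arm (top 103 mm up, like the column) holds a steel head, 36 mm in diameter, 72 to 118 mm up, over the origin; the collar sits on it.
- spot (a point): Marked spot: centre of the polished metal disc (13 mm) in the top of the black round specimen (30 mm wide, 16 mm high) clamped on the carriage, 38 mm above the table. The carriage, a 56 x 180 mm aluminium plate, slides only along the stand's y axis (friction 2 N, stays put). The spot starts 12 to 50 mm on the -y side of the tip and can go 25 mm past it.
- post (a point): Middle of the exposed height of the carriage's upright post, a dark steel rod 20 mm in diameter, to be gripped from above: its top is 15 mm above this point and the carriage's plate 23 mm below it. It stands on the carriage 125 mm from the spot on the stand's -y side.
- tip (a point): The pointed lower end of the indenter, under the head; it points straight down and only moves up and down, together with the collar. When up it is 12 mm above the specimen's face.
- collar: Knurled steel collar, 44 mm diameter, 43 mm high, axis vertical, gripped from above; origin at its centre. Up, its top is 165 mm above the table and its rim 19 mm above the stand's arm (7 mm when home); it is wider than the head under it. Turns with slight friction (0.03 N m). Its one hidden keyway starts 30 to 80 degrees short of the pin, reached by turning clockwise seen from above.
- spindle (a joint): How far collar and tip are pressed down, m: 0 up, 0.004 standing on the hidden pin (firm stop until the 8 mm keyway is over the 5 mm pin, 5 degrees of play either way), 0.012 fully home, the tip on the specimen. The spring needs about 4 N at the pin, 8 N at home; no catch: let go, it springs up. The collar and the tip move together. Also read while the collar is held.
- tweezers: Bystander: steel tweezers, 124 mm long, lying on the table; origin at the centre of the underside.
- mount_specimen_14: Bystander: loose round specimen mount, 40 mm diameter, 21 mm high; origin at the centre of the underside.
- bullseye_level: Bystander: round level, 38 mm diameter, 10 mm high; origin at the centre of the underside.
- objective_20x: Bystander: bare objective standing upright, 26 mm diameter, 41 mm high; origin at the centre of the underside.
- test_block_round: Bystander: round steel block, 55 mm diameter, 11 mm high; origin at the centre of the underside.
- hex_key: Bystander: black hex key, 98 mm long, 6 mm high; origin at the centre of the underside.

How it is judged:
By the outcome, as a careful person would: the job done as asked, in the order asked, and still so for the second after the job is handed in, while the arm keeps its last pose, push and grip.
It also fails if it takes over 54 s, if anything falls off the work surface, if the arm or the gripper's body presses on something with over 40 N, if the wrist force passes 120 N, or if a joint passes its speed limit or range.

## Working session

There is one attempt and no reset: what is moved stays moved. The work goes in short steps, Python scripts to look and compute and a tool call to move; the robot and the scene stay as the last step left them, time stands still between calls to the robot, and variables do not carry over. Pictures are saved under pics/ and viewed, at most 10 in all, crops included, and the job is handed in when it is done.

Besides the shell and the picture viewer there is one more tool, called after "Call:" in YAML: its name, and indented under it one key for each argument. play_rows: Moves the arm, as the interface text tells. Its arguments: {"type":"object","properties":{"increments":{"type":"string"},"force":{"type":"number"}},"required":["increments"]}

```bash
mkdir -p pics; cat > h.py <<'E'
import numpy as np, cv2
from plant import robot
def cal(n):
    c=robot.calibration(n); f=200/np.tan(np.radians(c["vertical_fov"])/2)
    return np.array([[f,0,c["cx"]],[0,f,c["cy"]],[0,0,1.]]),np.array(c["rvec"],float),np.array(c["tvec"],float)
def proj(n,P):
    K,r,t=cal(n); return cv2.projectPoints(np.array(P,float).reshape(-1,1,3),r,t,K,None)[0].reshape(-1,2)
def atz(n,uv,z):
    K,r,t=cal(n); R=cv2.Rodrigues(r)[0]; c=-R.T@t
    d=R.T@np.linalg.inv(K)@np.array([uv[0],uv[1],1.]); return c+d*(z-c[2])/d[2]
E
python3 - <<'E'
from h import *
s=robot.read_state(); print(s["t"],s["tool_pos"],s["orientation"],s["opening"])
for n in ["scene","top"]:
    im=robot.read_camera(n); cv2.imwrite(f"pics/{n}0.png",im)
    K,r,t=cal(n);print(n,K[0,0],-cv2.Rodrigues(r)[0].T@t)
    for q in ["stand","spot","post","tip","collar"]:
        print(n,q,[(np.round(d["centre"],4),round(d["conf"],2)) for d in robot.landmark_of(n,q)[:2]])
E
```

```text
0.0 [0.19742786 0.5659319  0.18791281] [-5.24886408e-01 -3.09693790e+00  2.76012243e-03] 0.09307877737822497
scene 391.11272637998394 [-0.09250571 -0.41056154  0.59822774]
scene stand [(array([0.5253, 0.0769, 0.0016]), 0.8)]
scene spot [(array([0.5247, 0.0396, 0.0381]), 0.7)]
scene post [(array([ 0.5358, -0.0862,  0.047 ]), 0.63), (array([ 0.6629,  0.017 , -0.0014]), 0.48)]
scene tip []
scene collar [(array([0.5287, 0.0761, 0.1423]), 0.73)]
top 391.233264627135 [0.36869279 0.03023251 0.97811827]
top stand [(array([ 0.5239,  0.0727, -0.0018]), 0.79), (array([ 0.4308, -0.1149,  0.0019]), 0.15)]
top spot [(array([0.5256, 0.041 , 0.035 ]), 0.69)]
top post [(array([ 0.5373, -0.0883,  0.0459]), 0.82), (array([ 0.4508, -0.0214,  0.0023]), 0.58)]
top tip []
top collar [(array([0.5277, 0.0758, 0.1427]), 0.68), (array([ 0.523 ,  0.0747, -0.0018]), 0.61)]
```

View pics/scene0.png

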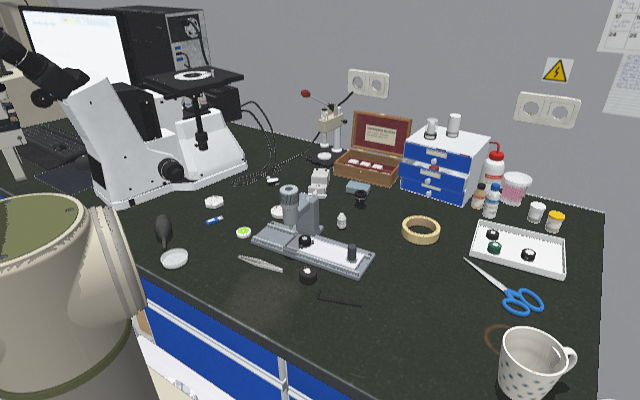

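View pics/top0.png

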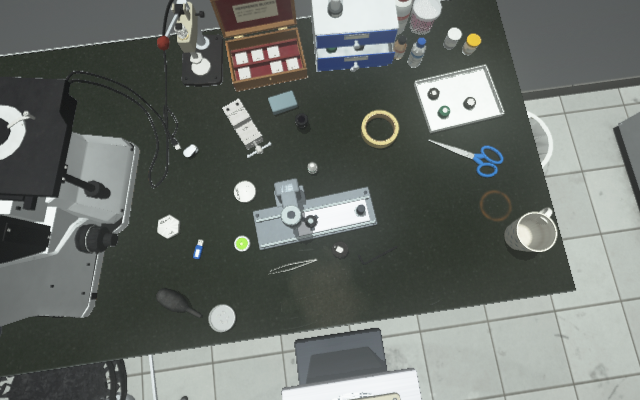

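The scene picture shows the stand at about (310,235): collar (289,190), specimen (305,240) and post (352,252). The top view shows collar (291,215), specimen (311,220) and post (361,210). Next I'll get the wrist camera's offset and the bystander positions, then move.

```bash
python3 - <<'E'
from h import *
print(proj("top",[[.197,.566,.188],[.5285,.076,0],[.537,-.087,.045]]))
K,r,t=cal("wrist");R=cv2.Rodrigues(r)[0];s=robot.read_state();T=cv2.Rodrigues(np.array(s["orientation"]))[0]
print("cam in tool",T.T@(-R.T@t-s["tool_pos"]),"axis in tool",T.T@R[2],K[0,0],"camx",T.T@R[0]); print("T",T)
for q in ["tweezers","mount_specimen_14","bullseye_level","objective_20x","test_block_round","hex_key"]:
    print(q,[(np.round(d["centre"],3),round(d["conf"],2)) for d in robot.landmark_of("top",q)[:1]])
E
```

```text
[[ 47.00918207 423.01168913]
 [295.78067598 224.38566259]
 [360.6432465  208.72144084]]
cam in tool [ 0.0819335  -0.00095542 -0.19630856] axis in tool [-2.92692659e-01  5.71874158e-04  9.56206401e-01] 342.6860712078976 camx [ 4.58516165e-05  9.99999828e-01 -5.84030422e-04]
T [[-9.44140463e-01  3.29543299e-01 -2.13072747e-06]
 [ 3.29543298e-01  9.44140463e-01  3.84172686e-05]
 [ 1.46718594e-05  3.55691308e-05 -9.99999999e-01]]
tweezers [(array([ 0.429,  0.099, -0.004]), 0.39)]
mount_specimen_14 [(array([ 0.45 , -0.026,  0.004]), 0.71)]
bullseye_level [(array([0.504, 0.217, 0.   ]), 0.64)]
objective_20x [(array([0.667, 0.015, 0.002]), 0.48)]
test_block_round [(array([0.628, 0.19 , 0.001]), 0.81)]
hex_key [(array([ 0.434, -0.114, -0.001]), 0.57)]
```

Call:
play_rows:
  increments: "0 0 -50 0 -1; 0 0 -90 0 -1; -20 -20 -112 0 -1; -50 -46 -112 0 -1; -85 -78 -112 -2 -1; -120 -110 -112 -4 -1; -155 -142 -112 -6 -1; -190 -174 -112 -8 -1; -225 -206 -112 -10 -1; -260 -238 -112 -12 -1; -295 -270 -112 -14 -1; -330 -302 -112 -17 -1; -365 -334 -112 -19 -1; -400 -366 -112 -21 -1; -430 -394 -112 -23 -1; -450 -412 -112 -24 -1; -457 -419 -112 -24.5 -1; -457 -419 -112 -24.5 -1; -457 -419 -112 -24.5 -1"

```text
t: 2.8
tool_pos: [0.4908, 0.0211, 0.301]
orientation: [0.144, -3.138, -0.001]
force: [1.0, -0.1, 0.5]
opening: 0.0929
gripper_force: 0.0
```

```bash
python3 - <<'E'
from h import *
s=robot.read_state(); print(s["t"],s["tool_pos"],s["orientation"],np.abs(s["dq"]).max())
im=robot.read_camera("wrist"); cv2.imwrite("pics/w1.png",im)
for q in ["stand","spot","post","collar","tip"]:
    print(q,[(np.round(d["centre"],4),round(d["conf"],2)) for d in robot.landmark_of("wrist",q)[:2]])
E
```

```text
2.8 [0.49078415 0.02113464 0.30101051] [ 1.43959013e-01 -3.13816058e+00 -7.74838565e-04] 0.017237606038934705
stand [(array([ 0.522 ,  0.0743, -0.0013]), 0.56)]
spot [(array([0.5278, 0.0363, 0.0385]), 0.87), (array([ 0.5393, -0.0886,  0.0414]), 0.47)]
post [(array([ 0.538 , -0.0891,  0.0437]), 0.91)]
collar [(array([0.5211, 0.0777, 0.1412]), 0.61), (array([0.6334, 0.1925, 0.0021]), 0.54)]
tip []
```

View pics/w1.png

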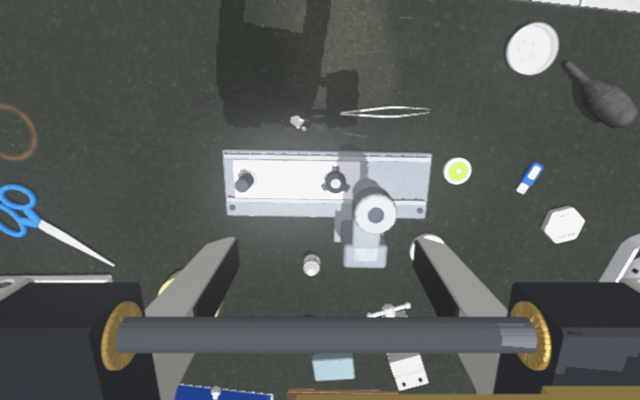

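The wrist view shows the post at about (243,181), the specimen disc at (335,182) and the collar top at (375,214). The bed edges lie nearly along the image rows. Next: an enlarged crop and the bed edge angle.

```bash
python3 - <<'E'
from h import *
im=cv2.imread("pics/w1.png"); c=cv2.resize(im[140:280,215:440],None,fx=3.5,fy=3.5,interpolation=cv2.INTER_CUBIC); cv2.imwrite("pics/w1c.png",c)
m=robot.regions_of("wrist","stand"); 
for q in ["collar","post","spot"]:
  for d in robot.regions_of("wrist",q)[:2]:
    ys,xs=np.where(d["pixels"]); print(q,round(d["conf"],2),xs.mean(),ys.mean(),xs.min(),xs.max(),ys.min(),ys.max())
p=[atz("wrist",uv,.012)[:2] for uv in [(224,150.5),(431,153.5)]]
print(p, np.degrees(np.arctan2(*(p[1]-p[0])[::-1])))
E
```

```text
collar 0.61 373.3552941176471 209.10823529411763 352 396 185 233
post 0.9 294.9325842696629 178.26238035788597 233 359 159 199
spot 0.81 294.7448232587325 178.41225685003138 233 359 159 199
[array([ 0.50099459, -0.12437529]), array([0.47813698, 0.16938782])] 94.44920228926331
```

View pics/w1c.png

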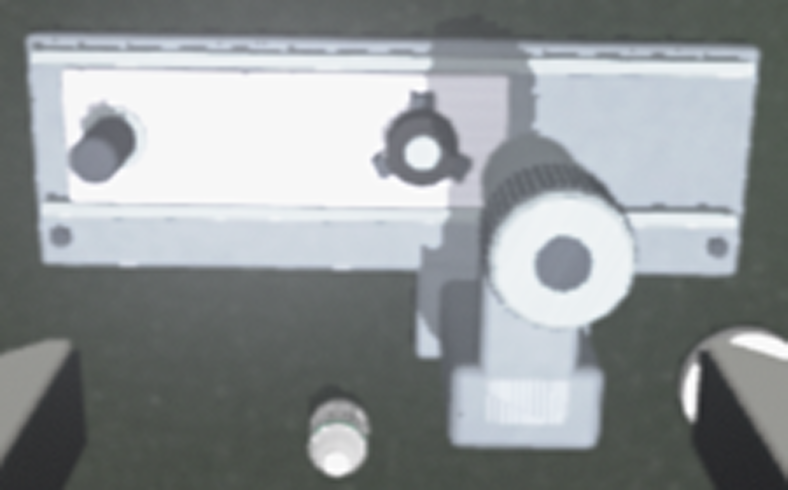

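```bash
python3 - <<'E'
from h import *
c=atz("wrist",(375.7,214.5),.165);s=atz("wrist",(335.3,183.4),.038);p=atz("wrist",(241.9,185.7),.060)
print(c,s,p,np.linalg.norm(s-p)); d=s-p;print(np.degrees(np.arctan2(d[1],d[0])))
a=np.radians(94.7);Y=np.array([np.cos(a),np.sin(a)]);X=np.array([Y[1],-Y[0]])
print("spot->tip along/across",Y@(c-s)[:2],X@(c-s)[:2])
E
```

```text
[0.52405854 0.07464097 0.165     ] [0.52777289 0.03661773 0.038     ] [ 0.53657077 -0.08705988  0.06      ] 0.12592678035010943
94.0689119362541
spot->tip along/across 0.03819973692590717 -0.0005862963110464139
```

Call:
play_rows:
  increments: "-6 -20 5 0.7 -1; -14 -50 20 0.7 -1; -24 -80 50 0.7 -1; -32 -102 90 0.7 -1; -36 -112 130 0.7 -1; -36 -112.5 165 0.7 -1; -36 -112.5 195 0.7 -1; -36 -112.5 220 0.7 -1; -36 -112.5 240 0.7 -1; -36 -112.5 255 0.7 -1; -36 -112.5 265 0.7 -1; -36 -112.5 270 0.7 -1; -36 -112.5 270 0.7 -1; -36 -112.5 270 0.7 -1"

```text
t: 4.7
tool_pos: [0.538, -0.0886, 0.0319]
orientation: [-0.125, 3.138, -0.001]
force: [0.7, 0.4, 0.3]
opening: 0.0926
gripper_force: 0.0
```

```bash
python3 - <<'E'
from h import *
s=robot.read_state(); print(s["t"],s["tool_pos"],s["orientation"],s["force"])
im=robot.read_camera("wrist"); cv2.imwrite("pics/w2.png",im)
E
```

```text
4.7 [ 0.53803321 -0.08860721  0.03191243] [-1.24923756e-01  3.13770758e+00 -7.06123012e-04] [0.68464247 0.43606149 0.33239875]
```

View pics/w2.png

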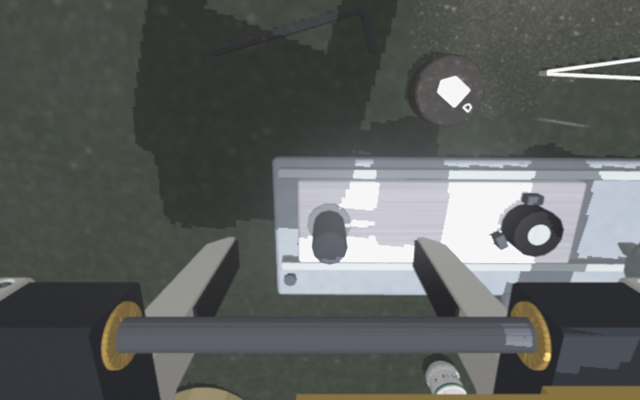

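The post top is at about (330,247), nearly centred between the fingers (237 and 415), and the disc is at (539,234).

```bash
python3 - <<'E'
from h import *
print(proj("wrist",[robot.read_state()["tool_pos"]+np.array([0,0,.028])]),atz("wrist",(330,246),.060),atz("wrist",(539,234.5),.038))
E
```

```text
[[326.96503463 251.93095715]] [ 0.5345563  -0.08728648  0.06      ] [0.52729764 0.03834196 0.038     ]
```

Call:
play_rows:
  increments: "3 1 0 0 -1; 3 1 0 0 -0.4; 3 1 0 0 0; 3 1 0 0 0.5; 3 1 0 0 0.9; 3 1 0 0 0.9; 3 1 0 0 0.9; 3 1 0 0 0.9"
  force: 15

```text
t: 5.55
tool_pos: [0.5342, -0.0876, 0.0309]
orientation: [0.125, -3.139, 0.0]
force: [-0.1, 0.0, -0.2]
opening: 0.0412
gripper_force: 0.0
```

Call:
play_rows:
  increments: "0 0 0 0 0.9; 0 0 0 0 0.9; 0 0 0 0 0.9; 0 0 0 0 0.9; 0 0 0 0 0.9"

```text
t: 6.05
tool_pos: [0.5344, -0.0877, 0.0311]
orientation: [-0.125, 3.139, -0.0]
force: [0.5, 0.2, 1.4]
opening: 0.0061
gripper_force: 0.6
```

```bash
python3 - <<'E'
from h import *
s=robot.read_state(); print(s["t"],s["opening"],s["gripper_force"])
im=robot.read_camera("wrist"); cv2.imwrite("pics/w3.png",im)
a=robot.landmark_of("wrist","post");print(a)
E
```

```text
6.05 0.0060595114866432076 0.5639636363015654
[{'centre': [0.5392, -0.0868, 0.0458], 'conf': 0.78}]
```

View pics/w3.png

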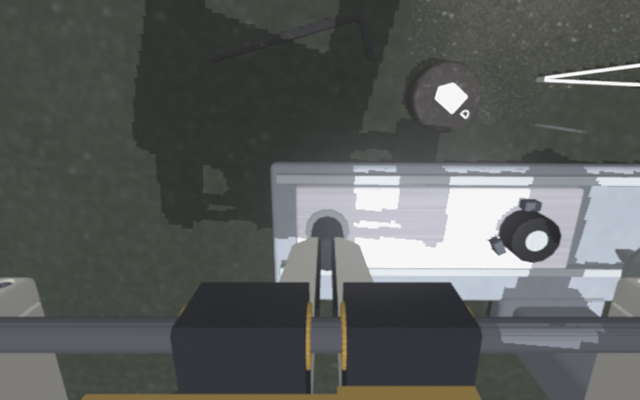

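```bash
python3 - <<'E'
from h import *
print("base",atz("wrist",(327.5,226),.022),"disc",atz("wrist",(536,240),.038))
t=robot.read_state()["tool_pos"]; print(t,proj("wrist",[t,t+[0,0,.02],[.539,-.087,.022],[.539,-.087,.06],[.529,-.087,.06],[.549,-.087,.06]]))
im=cv2.imread("pics/w3.png");cv2.imwrite("pics/w3c.png",cv2.resize(im[190:310,250:410],None,fx=4.5,fy=4.5,interpolation=cv2.INTER_CUBIC))
print(robot.read_state()["gripper_force"],robot.read_state()["wrist_torque"])
E
```

```text
base [ 0.53413516 -0.08724257  0.022     ] disc [0.52679659 0.03777309 0.038     ]
[ 0.53432906 -0.08766527  0.03108322] [[326.86535308 231.71845172]
 [326.97779772 245.54428396]
 [327.26443508 233.00656997]
 [327.56445965 260.53958039]
 [329.08646763 243.66311647]
 [326.08964617 276.89273813]]
0.6554208768497283 [0.09113112 0.00978773 0.03927294]
```

View pics/w3c.png

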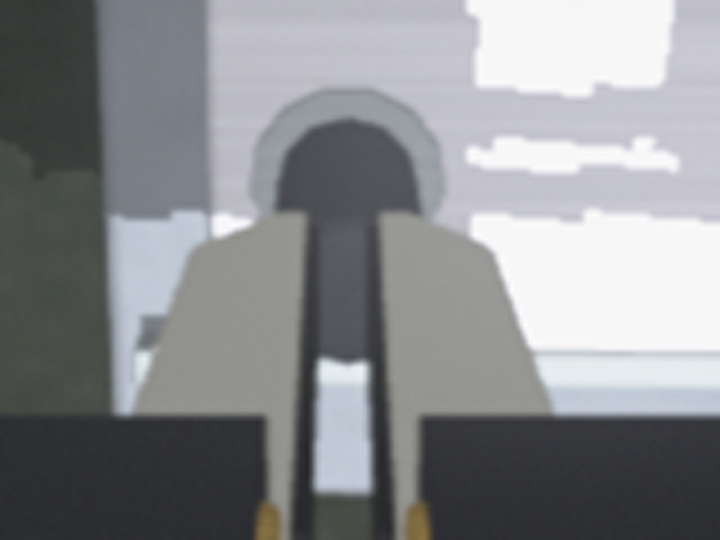

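```bash
python3 - <<'E'
from h import *
im=robot.read_camera("scene"); t=robot.read_state()["tool_pos"]
p=proj("scene",[t,t+[0,0,.019],[.5355,-.087,.022],[.5355,-.087,.06]]);print(p)
x,y=p[0].astype(int); x0,y0=x-50,y-60
print((p-[x0,y0])*7)
cv2.imwrite("pics/s2c.png",cv2.resize(im[y0:y0+80,x0:x0+100],None,fx=7,fy=7,interpolation=cv2.INTER_CUBIC))
E
```

```text
[[351.43171863 255.69160398]
 [351.726687   249.09391862]
 [351.26613081 258.42200351]
 [351.85503415 245.22794552]]
[[353.02203044 424.84122786]
 [355.08680898 378.65743035]
 [351.8629157  443.95402459]
 [355.98523906 351.59561867]]
```

View pics/s2c.png

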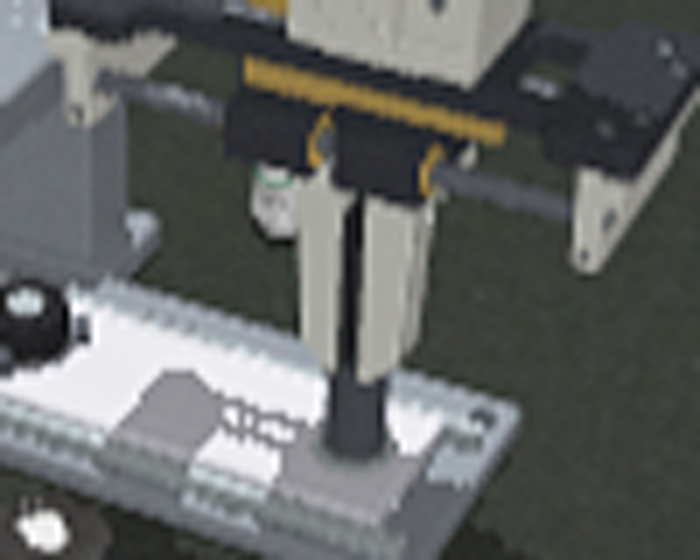

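The scene crop shows the finger ends at row ~372 and the post base at ~450. The fingers end about level with the post's top (z ≈ 0.06), so the real finger end is roughly 28 mm higher than the reported TCP. I'll touch the post's top gently with the closed fingers to calibrate this.

Call:
play_rows:
  increments: "0 0 0.5 0 1; 0 0 1 0 1; 0 0 1 0 1"

```text
t: 6.5
tool_pos: [0.5349, -0.0878, 0.031]
orientation: [-0.125, 3.138, -0.001]
force: [-2.7, 0.6, 8.0]
opening: 0.0002
gripper_force: 4.0
```

Contact came at reported z 0.031 on a 60 mm post top, so the finger end is at the reported z plus 29 mm. Next: back off, open, go down and grip.

Call:
play_rows:
  increments: "0 0 -5 0 -0.2; 0 0 -8 0 -0.2; 0 0 -8 0 -0.2; 0 0 -8 0 -0.2; 0 0 -8 0 -0.2; 0 0 -8 0 -0.2; 0 0 -8 0 -0.2; 0 0 0 0 -0.2; 0 0 12 0 -0.2; 0 0 20 0 -0.2; 0 0 26 0 -0.2; 0 0 27 0 -0.2; 0 0 27 0 0.3; 0 0 27 0 0.9; 0 0 27 0 0.9; 0 0 27 0 0.9; 0 0 27 0 0.9; 0 0 27 0 0.9; 0 0 27 0 0.9; 0 0 27 0 0.9"
  force: 20

```text
t: 8.5
tool_pos: [0.5344, -0.0876, 0.0032]
orientation: [-0.125, 3.139, -0.0]
force: [-0.3, 2.3, 2.4]
opening: 0.0191
gripper_force: 20.0
```

Call:
play_rows:
  increments: "0 2 0 0 0.9; 0 6 0 0 0.9; 0 11 0 0 0.9; 0 16 0 0 0.9; 0 21 0 0 0.9; 0 26 0 0 0.9; 0 31 0 0 0.9; 0 35 0 0 0.9; 0 37.5 0 0 0.9; 0 38 0 0 0.9; 0 38 0 0 0.9; 0 38 0 0 0.9; 0 38 0 0 0.9"

```text
t: 9.8
tool_pos: [0.5316, -0.0495, 0.0032]
orientation: [-0.125, 3.138, 0.001]
force: [2.8, 1.4, 5.1]
opening: 0.0195
gripper_force: 20.0
```

```bash
python3 - <<'E'
from h import *
L=[]
for i in range(4):
    robot.read_camera("top"); s=robot.read_state(); L.append(s["tool_pos"])
print(s["t"],np.mean(L,0),np.std(L,0),s["force"],s["opening"])
E
```

```text
10.0 [ 0.53154521 -0.04942405  0.00317663] [1.63245978e-06 1.96363083e-05 7.65819863e-06] [3.14649911 2.40044203 6.2856412 ] 0.019552240659130676
```

Call:
play_rows:
  increments: "0 0 0 0 0.4; 0 0 0 0 0.0; 0 0 0 0 -0.3; 0 0 0 0 -0.5; 0 0 0 0 -0.6; 0 0 -15 0 -0.7; 0 0 -45 0 -0.7; 0 0 -85 0 -0.7; 0 0 -130 0 -0.7; 0 0 -170 0 -0.7; 0 15 -195 0 -0.7; -1 45 -200 0 -0.7; -2 80 -200 0 -0.7; -3 108 -200 0 -0.7; -3 122 -200 0 -0.7; -3 124.5 -200 0 -0.7; -3 124.5 -200 0 -0.7; -3 124.5 -200 0 -0.7"

```text
t: 11.8
tool_pos: [0.5243, 0.0734, 0.203]
orientation: [0.124, -3.139, 0.001]
force: [1.0, -0.4, 0.8]
opening: 0.0793
gripper_force: 0.0
```

```bash
python3 - <<'E'
from h import *
s=robot.read_state(); im=robot.read_camera("wrist"); cv2.imwrite("pics/w4.png",im)
print(s["t"],s["tool_pos"],s["orientation"],s["opening"])
for c in ["wrist","top","scene"]:
  if c!="wrist": robot.read_camera(c)
  for q in ["collar","spot","post"]: print(c,q,[(np.round(d["centre"],4),round(d["conf"],2)) for d in robot.landmark_of(c,q)[:1]])
E
```

```text
11.8 [0.52434489 0.07342999 0.20300045] [ 1.23637824e-01 -3.13904108e+00  8.49734885e-04] 0.07932394347557872
wrist collar [(array([0.5227, 0.076 , 0.1412]), 0.61)]
wrist spot [(array([0.5279, 0.0754, 0.0388]), 0.89)]
wrist post [(array([ 0.5368, -0.0501,  0.0427]), 0.79)]
top collar [(array([0.529 , 0.0764, 0.1416]), 0.78)]
top spot [(array([0.5188, 0.0817, 0.0399]), 0.67)]
top post [(array([ 0.5323, -0.0494,  0.0471]), 0.88)]
scene collar [(array([0.5302, 0.0748, 0.1456]), 0.62)]
scene spot [(array([0.5214, 0.0754, 0.0343]), 0.86)]
scene post [(array([ 0.5315, -0.0476,  0.0455]), 0.96)]
```

View pics/w4.png

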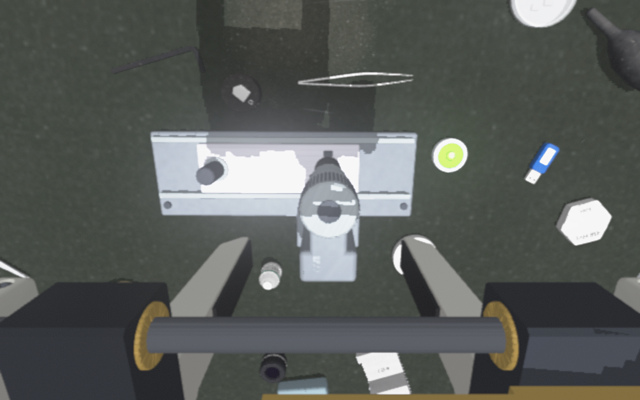

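The view from the hover pose shows the collar's hole at (329,211), centred between the fingers (251 and 404), and the specimen under the head.

```bash
python3 - <<'E'
from h import *
print(atz("wrist",(329,210),.165),atz("wrist",(209,172),.060),robot.read_state()["tool_pos"])
E
```

```text
[0.52306721 0.0761482  0.165     ] [ 0.52837878 -0.04432055  0.06      ] [0.52426298 0.07455342 0.20289966]
```

Call:
play_rows:
  increments: "0.5 0.5 30 0 -0.7; 0.5 0.5 60 0 -0.7; 0.5 0.5 80 0 -0.5; 0.5 0.5 92 0 -0.3; 0.5 0.5 99 0 -0.1; 0.5 0.5 101 0 0; 0.5 0.5 101 0 0.2; 0.5 0.5 101 0 0.4; 0.5 0.5 101 0 0.6; 0.5 0.5 101 0 0.6; 0.5 0.5 101 0 0.6; 0.5 0.5 101 0 0.6; 0.5 0.5 101 0 0.6"
  force: 6

```text
t: 13.7
tool_pos: [0.5241, 0.0752, 0.1024]
orientation: [-0.125, 3.138, 0.0]
force: [-0.3, 2.9, 2.4]
opening: 0.0435
gripper_force: 6.0
```

```bash
python3 - <<'E'
from h import *
for i in range(3):
    robot.read_camera("top"); s=robot.read_state(); 
print(s["t"],s["tool_pos"],s["force"],s["opening"],s["gripper_force"],s["orientation"],s["wrist_torque"])
a=np.radians(94.56);Y=np.array([np.cos(a),np.sin(a)]);d=s["tool_pos"][:2]-np.array([.53155,-.04942]);print(Y@d,np.array([Y[1],-Y[0]])@d)
E
```

```text
13.85 [0.52404703 0.07513201 0.10227457] [0.66455533 2.15399958 1.28276617] 0.04371406044364611 5.998731907893671 [-1.25039794e-01  3.13835211e+00  2.32785042e-04] [ 0.46614679 -0.0261853  -0.04510724]
0.1247542639003773 0.002423037754697252
```

Post-to-collar distance along the rail comes out at 124.75 mm against 125 mm, so the carriage is aligned. Next: grip firmly and press down to the pin.

Call:
play_rows:
  increments: "0 0 0 0 0.8; 0 0 0 0 0.8; 0 0 0 0 0.8; 0 0 1 0 0.8; 0 0 2 0 0.8; 0 0 3 0 0.8; 0 0 4 0 0.8; 0 0 4.5 0 0.8; 0 0 4.5 0 0.8; 0 0 4.5 0 0.8"
  force: 35

```text
t: 14.85
tool_pos: [0.5241, 0.0751, 0.0981]
orientation: [-0.125, 3.138, 0.0]
force: [-0.8, 2.5, 7.2]
opening: 0.0434
gripper_force: 35.0
```

Call:
play_rows:
  increments: "0 0 0.5 2 0.8; 0 0 0.8 5 0.8; 0 0 0.8 9 0.8; 0 0 0.8 13 0.8; 0 0 0.8 17 0.8; 0 0 0.8 21 0.8; 0 0 0.8 24 0.8; 0 0 0.8 26 0.8; 0 0 0.8 26 0.8"

```text
t: 15.75
tool_pos: [0.5243, 0.075, 0.098]
orientation: [0.586, 3.085, 0.0]
force: [-2.3, 2.3, 11.5]
opening: 0.0437
gripper_force: 35.0
```

Call:
play_rows:
  increments: "0 0 0 2 0.8; 0 0 0 4 0.8; 0 0 0 6 0.8; 0 0 0 7 0.8; 0 0 0 7 0.8"

```text
t: 16.25
tool_pos: [0.5242, 0.075, 0.098]
orientation: [0.772, 3.044, 0.0]
force: [-3.0, 1.6, 11.3]
opening: 0.0432
gripper_force: 35.0
```

Call:
play_rows:
  increments: "0 0 0 2 0.8; 0 0 0 4 0.8; 0 0 0 6 0.8; 0 0 0 7 0.8; 0 0 0 7 0.8"

```text
t: 16.75
tool_pos: [0.5242, 0.075, 0.0979]
orientation: [0.957, 2.991, 0.001]
force: [-2.9, 2.5, 11.0]
opening: 0.0429
gripper_force: 35.0
```

Call:
play_rows:
  increments: "0 0 0 2 0.8; 0 0 0 4 0.8; 0 0 0 6 0.8; 0 0 0 7 0.8; 0 0 0 7 0.8"

```text
t: 17.25
tool_pos: [0.5242, 0.0751, 0.0979]
orientation: [1.138, 2.927, 0.001]
force: [-2.3, 3.2, 10.3]
opening: 0.0438
gripper_force: 35.0
```

Call:
play_rows:
  increments: "0 0 0 2 0.8; 0 0 0 4 0.8; 0 0 0 6 0.8; 0 0 0 7 0.8; 0 0 0 7 0.8"

```text
t: 17.75
tool_pos: [0.5242, 0.0752, 0.0975]
orientation: [1.314, 2.852, 0.001]
force: [0.1, 3.5, 7.4]
opening: 0.043
gripper_force: 35.0
```

The force fell from 10.3 to 7.4 N and z went down 0.4 mm, so the keyway is probably over the pin. I'll press on.

Call:
play_rows:
  increments: "0 0 1 0 0.8; 0 0 2 0 0.8; 0 0 2 0 0.8"

```text
t: 18.05
tool_pos: [0.5249, 0.0755, 0.0961]
orientation: [1.313, 2.852, 0.003]
force: [1.5, 6.2, 10.2]
opening: 0.0433
gripper_force: 35.0
```

Call:
play_rows:
  increments: "0 0 0 1 0.8; 0 0 0 2 0.8; 0 0 1 2 0.8; 0 0 2 2 0.8; 0 0 2 2 0.8"

```text
t: 18.55
tool_pos: [0.5248, 0.0755, 0.0938]
orientation: [1.363, 2.829, 0.003]
force: [2.0, 5.8, 7.3]
opening: 0.0434
gripper_force: 35.0
```

Call:
play_rows:
  increments: "0 0 1 0 0.8; 0 0 2 0 0.8; 0 0 3 0 0.8; 0 0 4 0 0.8; 0 0 4.5 0 0.8; 0 0 4.5 0 0.8; 0 0 4.5 0 0.8"

```text
t: 19.25
tool_pos: [0.525, 0.0755, 0.0903]
orientation: [1.362, 2.828, 0.003]
force: [-2.3, 5.4, 14.6]
opening: 0.0434
gripper_force: 35.0
```

Call:
play_rows:
  increments: "0 0 0.5 0 0.8; 0 0 0.7 0 0.8; 0 0 0.7 0 0.8; 0 0 0.7 0 0.8"

```text
t: 19.65
tool_pos: [0.5251, 0.0755, 0.0902]
orientation: [1.362, 2.828, 0.003]
force: [-4.9, 4.8, 20.1]
opening: 0.0435
gripper_force: 35.0
```

```bash
python3 - <<'E'
from h import *
for c in ["scene","top","wrist"]:
  im=robot.read_camera(c)
  if c=="scene": cv2.imwrite("pics/s5.png",cv2.resize(im[150:270,240:400],None,fx=5,fy=5,interpolation=cv2.INTER_CUBIC))
  for q in ["collar","post","spindle"]: print(c,q,[(np.round(d["centre"],4),round(d["conf"],2)) for d in robot.landmark_of(c,q)[:1]])
s=robot.read_state(); print(s["t"],s["tool_pos"],s["force"],s["wrist_torque"],s["opening"],s["q"])
E
```

```text
scene collar [(array([0.5311, 0.0723, 0.1327]), 0.66)]
scene post [(array([ 0.533 , -0.0489,  0.0475]), 0.64)]Traceback (most recent call last):
  File "<stdin>", line 5, in <module>
ValueError: it knows: bullseye_level, collar, hex_key, mount_specimen, objective_20x, post, spot, stand, test_block_round, tip, tweezers
```

View pics/s5.png

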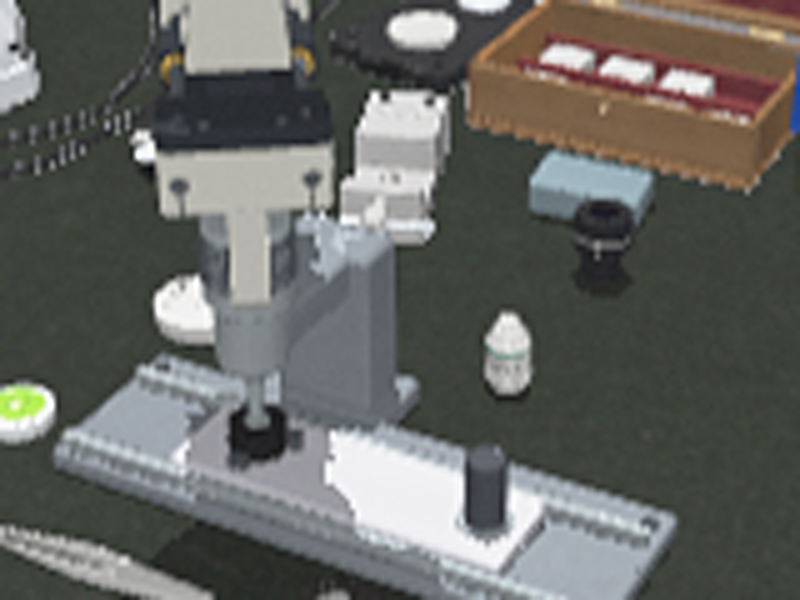

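The scene crop shows the tip at about (258,410) on the middle of the specimen, with the collar low on the head. Extra push raised the force from 14.6 to 20 N while z moved only 0.1 mm, so the collar is fully home. Handing in.

```bash
python3 -c "
from h import *
s=robot.read_state(); print(s['t'],s['tool_pos'],s['force'],s['gripper_force']); print(robot.close_job())"
```

```text
19.8 [0.52510672 0.07550299 0.09027021] [-4.0238201   5.27548845 20.59306129] 35.003464134642854
the job is handed in; nothing more can be done
None
```

I slid the carriage 38 mm to bring the specimen's centre under the tip (within about 0.3 mm by measurement), turned the collar about 56° clockwise until the keyway dropped over the pin, and pushed it home (12 mm); I handed in at 19.8 s with the arm still holding it down, and no verdict was returned.

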